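Pop a spool out of the ejector and trap it

TASK

Press the steel thumb key of the spring ejector all the way down with one fingertip so that the wooden spool pops out, and have the other finger standing in the runway in front of it to trap the spool before it slides off the open end. Do not pinch or lift the spool, and leave the other things on the bench alone. Finish while holding: one finger still keeping the key down, the other still stopping the spool upright on the runway, ready for the joiner to take.

Things in the scene. Friction and masses are not known exactly. Their poses are not given: they have to be found in the camera images.
- ejector: Fixed wooden spring ejector, 200 x 124 mm: level steel runway, thumb key to its left, spring housing at the back. Origin on the bench under it; x = -95 (open end) to +105 mm, y = -62 to +62. x axis: from the open end to the housing; y left, z up. Runway: channel along x, 46 mm wide, centre y = -28, floor z = 30; side rails and the deck beside them top out at z = 36 mm.
- housing (a point): Middle of the roof of the spring housing (ejector frame x = 71, y = -28, z = 74 mm; it covers x = 38 to 105, y = -58 to 2; screw heads to z = 76). Inside, a damped spring (about 1.5 N, stroke 55 mm) presses a tall plate on the back of the spool, towards -x.
- catch_top (a point): Top of the steel catch that holds the spool: it stands 10 mm out of the runway floor at ejector frame x = -18 to -13, y = -43 to -13 mm, and sinks with the key. Once it is down the spool shoots out towards -x at once, within a few tenths of a second, and falls off the open end unless something stops it.
- key (a joint): Travel of the thumb key, m: 0 up (rest), 0.012 fully down on its stop. Spring: about 1.5 N to start, about 4 N fully down; it springs back when let go. The catch lets the spool go at roughly 0.008 to 0.010.
- key_top (a point): Centre of the top of the thumb key, a ribbed steel plate 44 mm (x) by 40 mm (y), moving with it. In the ejector's frame at x = -45, y = +32 mm, z = 54 mm at rest and 42 mm fully down (12 mm above the runway floor). The plate spans x = -67 to -23, y = 12 to 52 mm.
- trap_point (a point): Point on the runway floor (ejector frame x = -45, y = -28, z = 30 mm), 60 mm to the right of the key, where the other finger can stand; the front of the waiting spool is 33 mm from it (+x). A finger up to 10 mm nearer the housing or 12 mm nearer the open end, within 10 mm of the centre line, stops the spool. A tip as high as the pressed key overlaps it by 28 mm.
- spool: Turned wooden spool standing upright on the runway between the catch and the spring plate: 44 mm in diameter, 40 mm tall, about 50 g, origin at the centre of its underside; starts at ejector frame x = +10, y = -28, z = 30 mm (top at 70 mm).
- spare_spool: Darker, slimmer spool, 38 mm in diameter, 55 mm tall, standing on the deck behind the key (ejector frame about x = +70, y = +34, z = 36 mm); origin at the centre of its underside. Leave it.
- tall_spool: Pale spool 42 mm in diameter, 70 mm tall, on the bench; origin at the centre of its underside. Leave it.
- tin: Round grey nail tin, 66 mm across, 75 mm tall; origin at the centre of its underside. Leave it.
- plane: Metal block plane, 155 x 92 x 59 mm; origin at the centre of its underside. Leave it.
- awl: Scratch awl with a wooden handle, 139 mm long, 31 mm high; origin at the centre of its underside. Leave it.
- rule: Yellow folding rule, folded, about 200 mm long, 13 mm high; origin at the centre of its underside. Leave it.
- square: Try square with a wooden stock, 234 mm long, 16 mm high; origin at the centre of its underside. Leave it.
There are look-alikes about, which are no part of the job. What is shaped like the spool but orange or purple is not meant.

How it is judged:
On the way, in this order (a step that is already met when the one before it is completed fails the run):
1. a finger presses the key (value of joint key above 0.003 m and contact force between the fingers and ejector above 0.3 N).
2. the spool has popped out and a finger stops it while the key is held down (value of joint key above 0.008 m and contact force between the fingers and ejector above 0.5 N and contact force between the fingers and spool above 0.3 N and x of spool in the frame of ejector between -0.055 and 0.005 m), for 0.3 s.
At the end, for the whole second after the job is handed in: A finger holds the key at least 8 mm down; the other finger touches the spool (over 0.3 N) and stops it, popped out by at least 5 mm and at most 65 mm from its seat, upright (within 0.15 rad) on the runway floor, within 12 mm of the centre line, and at rest (under 10 mm/s) (all of step 2 and y of spool in the frame of ejector between -0.04 and -0.016 m and z of spool in the frame of ejector between 0.026 and 0.035 m and angle between spool's own z axis and vertical below 0.15 rad and linear speed of spool below 0.01 m/s); the arm keeps its last pose, push and grip.
It fails at once if the spool slides away past the trap (x of spool in the frame of ejector below -0.07 m).
It fails at once if the spool is lifted off the runway (by more than 12 mm) (z of spool in the frame of ejector above 0.042 m).
It fails at once if the spool is knocked over (angle between spool's own z axis and vertical above 0.6 rad).
It fails at once if another thing on the bench is moved by more than 20 mm (distance of any of spare_spool, tall_spool, tin, plane, awl, rule, square from where it was at the start of the episode above 0.02 m).
It also fails if it takes over 32 s, if anything falls off the work surface, if the arm or the gripper's body presses on something with over 40 N, if the wrist force passes 120 N, or if a joint passes its speed limit or range.

ROBOT

A 6-joint arm with a two-finger parallel gripper is mounted at the origin on a cart in front of the work surface, level with it; the furniture and walls round the work are solid. World frame = base frame: x ahead of the robot, y to its left, z up, the work surface at z = 0. Lengths are in m, angles in rad, forces in N, time in s.
With the tool pointing down it reaches from about 0.25 to 0.725 m from the base axis. Payload 4 kg.
Tool frame: the origin (TCP) lies at the very end of the fingers, on their centre line; the grasp point (between the pads) lies 19 mm behind it; x points along the fingers, y is the direction in which the jaws open and shut, and the axes are right-handed (so a half turn about x gives the same grasp; the last joint's range is limited). The gripper opens to 85 mm and grips with 20 to 120 N. Pads are 22 mm wide; open, the fingers measure 114 mm over their backs; the gripper's body (76 mm by 85 mm) begins 54 mm behind the grasp point. The pads swing forward as they close: fully open they stand 13 mm farther back than shut.
Start: joints at [-1.119, 0.241, 0.005, 1.335, 0, 1.571], TCP at [0.218, -0.45, 0.231] pointing down, gripper open.
Joint ranges: [-2.72, 2.72], [-1.05, 1.87], [-1.09, 1.28], [-1.99, 2.15], [-1.42, 1.44], [-3.14, 3.14]. Speed limits (rad/s): [2.79, 2.79, 3.14, 3.14, 3.14, 3.14].

INTERFACE

Orientations are given as [roll, pitch, yaw] about the fixed x, y, z axes, in that order (R = Rz(yaw) Ry(pitch) Rx(roll)).
In Python, from workcell import r gives the robot as it stands. The module is installed in compiled form; this text tells all that it offers.
- The arm moves only by the shell command python3 -m inch 'ROWS'. ROWS is JSON, a list of rows, each a list of 5 numbers: the opening, from 0 (shut) to 1 (fully open), then the shift along the tool's x, y, z in m, then the turn about the tool's x in rad. A call has 1 to 8 rows; each row shifts and turns the commanded pose from where the row before left it, along the tool's axes as they then stand; what a row does not reach is not made up. A row lasts 1/12 s, in which the tool goes at most 41.7 mm and 7.16 degrees, less where a joint would pass 70% of its speed; a pose out of reach is approached as far as the arm can. A call with a gripper value outside its range is refused whole. The fingers move at their own pace and stop on an object; the grip force is fixed at half the most. Time passes only in rows, so rows that do not move let the fingers close. It gives the time, the measured TCP pose, the force and the opening at its end, in the units of the state.
- r.observe(): the state, without advancing time (a new reading comes with each control period).
- r.get_image(name): name is "scene" or "top" or "wrist"; returns (picture, depth): 420x560x3 uint8, red, green, blue; 420x560 float32, m along the optical axis (not along the pixel's ray), 0 where there is no reading.
- r.calibration(name): a dict with "camera_matrix" (3x3 intrinsics, pixels), "k1" (the pictures are not rectified: a ray, as slopes to the right and down, at radius r is drawn at 1 + k1 r^2 times it, then the intrinsics apply), "origin" and "rotation" of the camera in the world; the wrist camera has in their place "mount" (4x4, takes a point from camera to tool coordinates, whose origin is the TCP and whose axes are the tool frame's). Camera axes: x right, y down, z forward; pixel columns grow to the right and rows downward; lengths in m; the calibration is good to about 2 mm. A picture is of the moment at which its call begins: read the wrist's pose just before it. calibration takes no time and is no camera call.
- r.sign_off(): hands the job in, once; it reports no verdict.
The state is a dict: "clock": time; "joint_positions": joint angles; "joint_vel": joint speeds; "effort": joint torques, N m; "eef_pos": TCP position; "tcp_rot": TCP orientation; "wrist_force": force on the tool from outside, world axes, zero at the start; "moment": the same for the moment, N m; "grip_width": finger opening in m.
Only numpy, scipy, OpenCV 4.12 (cv2) and the standard library are available. Lean on these libraries where they do the work, as an engineer would, in place of code of your own. Each camera call takes 0.05 s, during which the arm holds its last target. There are 200 camera calls.

## Working session

There is one attempt and no reset: what is moved stays moved. The work goes in short steps, Python scripts to look and compute and a shell command to move; the robot and the scene stay as the last step left them, time stands still between calls to the robot, and variables do not carry over. Pictures are saved under pics/ and viewed, about 8 in all and at most 12, crops included, and the job is handed in when it is done.

```bash
mkdir -p pics
cat > h.py <<'E'
import numpy as np, cv2
from workcell import r
from scipy.spatial.transform import Rotation as R
def shot(n,f):
    s=r.observe(); im,d=r.get_image(n); cv2.imwrite('pics/'+f+'.png',im[:,:,::-1]); np.savez('pics/'+f,im=im,d=d,p=s['eef_pos'],o=s['tcp_rot']); return im,d,s
def cam(n,p=None,o=None):
    c=r.calibration(n); K=np.array(c['camera_matrix'])
    if n=='wrist':
        T=np.eye(4);T[:3,:3]=R.from_euler('xyz',o).as_matrix();T[:3,3]=p;T=T@np.array(c['mount']);return K,c['k1'],T[:3,3],T[:3,:3]
    return K,c['k1'],np.array(c['origin']),np.array(c['rotation'])
def ray(C,uv):
    K,k1,o,Q=C; x=np.linalg.inv(K)@[uv[0],uv[1],1]; q=x[:2].copy()
    for _ in range(20): q=x[:2]/(1+k1*(q@q))
    return o,Q@np.r_[q,1]
def onz(C,uv,z):
    o,d=ray(C,uv); return o+d*(z-o[2])/d[2]
def dep(C,uv,D):
    o,d=ray(C,uv); return o+d*D[int(round(uv[1])),int(round(uv[0]))]
E
python3 - <<'E'
from h import *
a=shot('top','top0');b=shot('scene','scene0')
print(a[2])
for n in('top','scene','wrist'):print(r.calibration(n))
E
```

```text
{'clock': 0.0, 'joint_positions': array([-1.11897671e+00,  2.41421384e-01,  3.77005761e-03,  1.33521421e+00,
        1.31193717e-05,  1.57081082e+00]), 'joint_vel': array([-0.00117544, -0.00206418, -0.00118938,  0.00088468, -0.00091815,
        0.00019623]), 'effort': array([-3.28583865e-04, -3.72314215e+01,  2.52410710e+01,  1.67126086e-02,
       -3.56912897e-04,  4.22608615e-08]), 'eef_pos': array([ 0.21803634, -0.44927127,  0.23042626]), 'tcp_rot': array([-1.57712202,  1.56872707,  2.01627574]), 'wrist_force': array([-0.07995298, -0.31564278,  0.63981481]), 'moment': array([0.01432426, 0.02846139, 0.01771651]), 'grip_width': 0.08559003871272605}
{'camera_matrix': array([[439.36994891,   0.        , 278.54933924],
       [  0.        , 439.36994891, 214.56627358],
       [  0.        ,   0.        ,   1.        ]]), 'k1': 0.02600173717970249, 'origin': array([ 0.39111621, -0.28203096,  1.46037135]), 'rotation': array([-3.00914408, -0.01051607, -1.57688368])}
{'camera_matrix': array([[427.3909708 ,   0.        , 274.42288343],
       [  0.        , 427.3909708 , 209.06766715],
       [  0.        ,   0.        ,   1.        ]]), 'k1': -0.10211896013616319, 'origin': array([0.25468671, 0.32143395, 0.89327217]), 'rotation': array([-2.43498132,  0.00456099, -2.62522307])}
{'camera_matrix': array([[315.9230836 ,   0.        , 282.66122379],
       [  0.        , 315.9230836 , 209.22176492],
       [  0.        ,   0.        ,   1.        ]]), 'k1': -0.0012718401497420833, 'mount': array([[ 1.07514351e-03, -2.60772923e-01,  9.65399569e-01,
        -1.43124586e-01],
       [ 9.99999284e-01, -2.26528387e-04, -1.17486609e-03,
         6.09175491e-04],
       [ 5.25063670e-04,  9.65400141e-01,  2.60772492e-01,
        -6.59202032e-02],
       [ 0.00000000e+00,  0.00000000e+00,  0.00000000e+00,
         1.00000000e+00]])}
```

```bash
sed -i "s/np.array(c\['rotation'\])/R.from_euler('xyz',c['rotation']).as_matrix()/" h.py
```

```text
(no output)
```

View pics/top0.png

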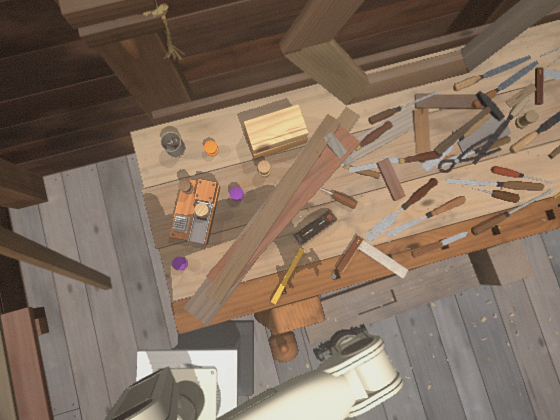

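View pics/scene0.png

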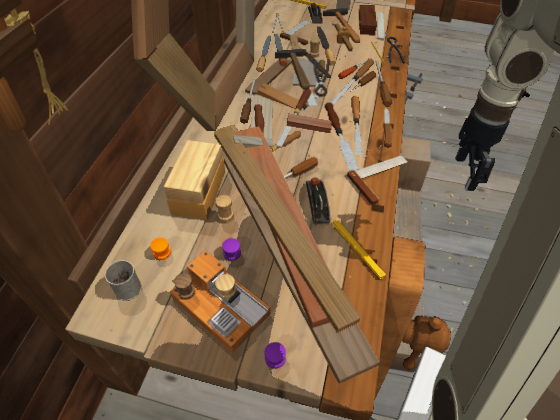

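Run:
```python
from h import *
a=np.load('pics/top0.npz');b=np.load('pics/scene0.npz')
t=cv2.resize(a['im'][165:255,155:255],None,fx=4,fy=4,interpolation=cv2.INTER_CUBIC)
s=cv2.resize(b['im'][240:360,160:280],None,fx=3.4,fy=3.4,interpolation=cv2.INTER_CUBIC)
H=max(t.shape[0],s.shape[0]);P=lambda x:cv2.copyMakeBorder(x,0,H-x.shape[0],0,0,0)
cv2.imwrite('pics/crop0.png',np.hstack([P(t),P(s)])[:,:780,::-1])
C=cam('top')
for uv in [(202,210),(180,224),(198,235),(207,190),(186,187),(172,140),(210,147),(236,192),(180,264),(264,167),(200,310),(240,250),(275,200),(300,160),(340,120),(260,250),(330,140),(275,115),(300,150),(150,250)]: print(uv,dep(C,uv,a['d']).round(3))
```

```text
(202, 210) [ 0.592 -0.054  0.069]
(180, 224) [0.55  0.019 0.05 ]
(198, 235) [ 0.516 -0.035  0.026]
(207, 190) [ 0.656 -0.069  0.073]
(186, 187) [ 0.663 -0.005  0.089]
(172, 140) [0.827 0.05  0.056]
(210, 147) [ 0.806 -0.073  0.047]
(236, 192) [ 0.656 -0.159  0.038]
(180, 264) [0.422 0.019 0.039]
(264, 167) [ 0.731 -0.252  0.072]
(200, 310) [ 0.277 -0.047  0.03 ]
(240, 250) [ 0.463 -0.176  0.082]
(275, 200) [ 0.621 -0.287  0.084]
(300, 160) [ 0.753 -0.368  0.078]
(340, 120) [ 0.904 -0.508  0.028]
(260, 250) [ 0.465 -0.238  0.053]
(330, 140) [ 0.82  -0.467  0.073]
(275, 115) [ 0.893 -0.288  0.105]
(300, 150) [ 0.808 -0.373  0.001]
(150, 250) [ 0.512  0.345 -0.782]
```

View pics/crop0.png

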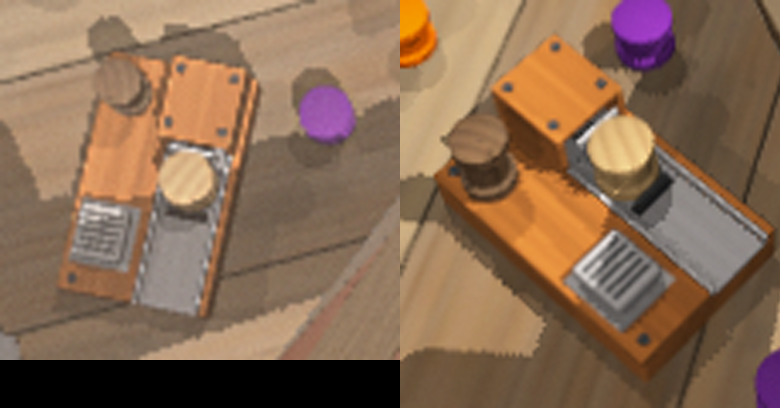

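```bash
cat > fit.py <<'E'
from h import *
L=np.array([[10,-28,70],[-45,32,54],[71,-28,75.]])/1e3
def tri(A,a,B,b):
    o,d=ray(A,a);p,e=ray(B,b);M=np.c_[d,-e];s=np.linalg.lstsq(M,p-o,rcond=None)[0];x=o+d*s[0];y=p+e*s[1];return (x+y)/2,np.linalg.norm(x-y)
def fit(W):
    l=L[:,:2]-L[:,:2].mean(0);w=W[:,:2]-W[:,:2].mean(0)
    th=np.arctan2((l[:,0]*w[:,1]-l[:,1]*w[:,0]).sum(),(l*w).sum())
    c,s=np.cos(th),np.sin(th);Q=np.array([[c,-s],[s,c]]);t=W[:,:2].mean(0)-Q@L[:,:2].mean(0)
    return th,Q,t,(W[:,:2]-L[:,:2]@Q.T-t)
E
python3 - <<'E'
from fit import *
T=[(202,210),(181,223.5),(205.1,190.2)];S=[(225.3,281.8),(223.8,321.5),(205.3,265.3)]
A=cam('top');B=cam('scene')
W=[]
for a,b in zip(T,S):
    x,g=tri(A,a,B,b);print(x.round(4),g.round(4),[onz(A,a,z).round(4) for z in (x[2],)]);W.append(x)
th,Q,t,e=fit(np.array(W));print('tri',th,t,e.round(4))
for C,P in((A,T),(B,S)):
    th,Q,t,e=fit(np.array([onz(C,p,l[2]) for p,l in zip(P,L)]));print(th,t,e.round(4), 'mid',Q@[-.045,.002]+t)
s=r.observe();M=R.from_euler('xyz',s['tcp_rot']).as_matrix();print(M.round(3));
E
```

```text
[ 0.5947 -0.0522  0.0659] 0.0044 [array([ 0.5927, -0.0531,  0.0659])]
[0.5546 0.0196 0.0371] 0.0037 [array([0.5529, 0.0188, 0.0371])]
[ 0.6569 -0.0625  0.0724] 0.0024 [array([ 0.6558, -0.063 ,  0.0724])]
tri -0.20198426603773664 [ 0.59191074 -0.0214235 ] [[-0.0014 -0.0013]
 [ 0.0003  0.0007]
 [ 0.001   0.0006]]
-0.17475193821239499 [ 0.58901728 -0.02400994] [[-0.0019 -0.0005]
 [ 0.0007 -0.0001]
 [ 0.0012  0.0005]] mid [ 0.54505037 -0.01421653]
-0.20463167354877326 [ 0.5906721  -0.01785016] [[ 0.0004 -0.0024]
 [-0.0027  0.0035]
 [ 0.0023 -0.0012]] mid [ 0.5470174 -0.0067476]
[[-0.001  0.437 -0.9  ]
 [ 0.002 -0.9   -0.437]
 [-1.    -0.002  0.   ]]
```

```bash
python3 -m inch '[[0.55,0,-0.01,-0.02,0],[0.55,0,-0.016,-0.032,0],[0.55,0,-0.016,-0.032,0],[0.55,0,-0.016,-0.032,0],[0.55,0,-0.016,-0.032,0],[0.55,0,-0.016,-0.032,0],[0.55,0,-0.016,-0.032,0],[0.55,0,0,0,-0.12]]'; python3 -c "
from h import *
s=r.observe();print(s['joint_positions'],s['eef_pos'],R.from_euler('xyz',s['tcp_rot']).as_matrix().round(3))"
```

```text
clock: 0.77
eef_pos: [0.3655, -0.2573, 0.231]
tcp_rot: [-2.484, 1.568, 1.237]
wrist_force: [0.3, -0.8, -0.3]
grip_width: 0.0469
[-0.6152741   0.13650761 -0.12517581  1.30987335  0.00262853  1.94667604] [ 0.36546057 -0.25733005  0.23098186] [[ 0.001  0.548 -0.837]
 [ 0.003 -0.837 -0.548]
 [-1.    -0.002 -0.002]]
```

```bash
python3 -m inch '[[0.55,0,-0.013,-0.036,0],[0.55,0,-0.013,-0.036,0],[0.55,0,-0.013,-0.036,0],[0.55,0,-0.013,-0.036,0],[0.55,0,-0.013,-0.036,0],[0.55,0,-0.013,-0.036,0],[0.55,0,-0.013,-0.036,0],[0.55,0,-0.013,-0.032,0]]'; python3 -m inch '[[0.55,0,0,0,-0.12],[0.55,0,0,0,-0.12],[0.55,0,0,0,-0.12],[0.55,0,0,0,-0.12],[0.55,0,0,0,-0.12],[0.55,0,0,0,-0.12],[0.55,0,0,0,-0.12],[0.55,0,0,0,-0.12]]';python3 -m inch '[[0.55,0,0,0,-0.12],[0.55,0,0,0,-0.12],[0.55,0,0,0,-0.12],[0.55,0,0,0,-0.12],[0.55,0,0,0,-0.12],[0.55,0,0,0,-0.12],[0.55,0,0,0,-0.12],[0.55,0,0,0,-0.12]]'; python3 -m inch '[[0.55,0,0,0,-0.12],[0.55,0,0,0,-0.12],[0.55,0,0,0,-0.12],[0.55,0,0,0,-0.11],[0.55,0,0,0,0],[0.55,0,0,0,0]]'; python3 -c "
from h import *
s=shot('wrist','w1')[2];print(s['joint_positions'],s['eef_pos'],R.from_euler('xyz',s['tcp_rot']).as_matrix().round(3))"
```

```text
clock: 1.43
eef_pos: [0.5462, -0.0187, 0.2307]
tcp_rot: [-0.756, 1.57, 2.959]
wrist_force: [0.4, -0.9, 1.2]
grip_width: 0.0471
clock: 2.1
eef_pos: [0.5449, -0.0207, 0.2307]
tcp_rot: [-1.574, 1.569, 3.105]
wrist_force: [-0.0, 0.2, 0.1]
grip_width: 0.0472
clock: 2.77
eef_pos: [0.5449, -0.0207, 0.2307]
tcp_rot: [-2.559, 1.569, 3.081]
wrist_force: [-0.2, -0.4, 0.6]
grip_width: 0.0469
clock: 3.27
eef_pos: [0.545, -0.0208, 0.2308]
tcp_rot: [-3.005, 1.57, 3.096]
wrist_force: [0.0, -0.4, 0.3]
grip_width: 0.0467
[-3.80730795e-02  3.32201960e-01  1.28647253e-01  1.36828570e+00
  8.10981139e-06  1.44536476e-01] [ 0.5449961  -0.02075725  0.23084237] [[-0.001  0.182  0.983]
 [ 0.     0.983 -0.182]
 [-1.    -0.    -0.001]]
```

View pics/w1.png

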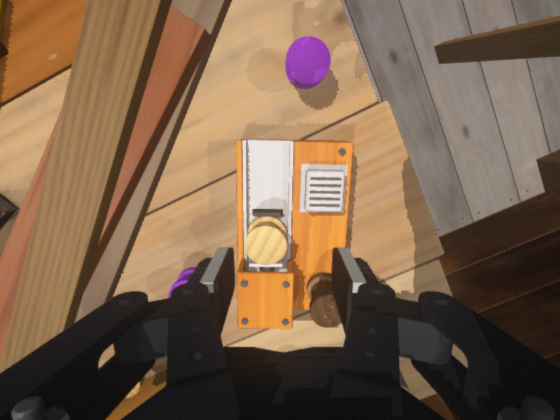

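Run:
```python
from fit import *
a=np.load('pics/w1.npz');C=cam('wrist',a['p'],a['o'])
P=[(266,242),(324.5,189.5),(264.8,302.5)]
W=np.array([onz(C,p,l[2]) for p,l in zip(P,L)]);print(W.round(4))
print([dep(C,p,a['d']).round(4) for p in P+[(268,170)]])
th,Q,t,e=fit(W);print(th,t,e.round(4))
# two-view heights with top camera
A=cam('top')
for p,q in zip(P,[(202,210),(181,223.5),(205.1,190.2)]): x,g=tri(A,q,C,p);print(x.round(4),g.round(4))
M=R.from_euler('xyz',a['o']).as_matrix()
for u,v in((240,141),(239,260)),((353,141),(349,230)),((246,141),(246,230)),((292,141),(292,230)): x=onz(C,u,.036);y=onz(C,v,.036);print('edge yaw',np.arctan2(y[1]-x[1],y[0]-x[0]), (Q.T@(x[:2]-t)).round(4))
for g in (Q@[-.045,.002]+t,): print('target',g,'tool shift',M.T@(np.r_[g,a['p'][2]]-a['p']))
```

```text
[[ 0.5919 -0.0471  0.07  ]
 [ 0.5522  0.0215  0.054 ]
 [ 0.6571 -0.0611  0.075 ]]
[array([ 0.5912, -0.0469,  0.0719]), array([0.5521, 0.0214, 0.0548]), array([ 0.6576, -0.0613,  0.0742]), array([ 0.5248, -0.0335,  0.0305])]
-0.19960856374730027 [ 0.5902466  -0.01867809] [[-0.0026  0.001 ]
 [-0.0003 -0.0001]
 [ 0.0028 -0.0009]]
[ 0.5958 -0.0501  0.0548] 0.0038
[0.5554 0.022  0.0309] 0.0051
[ 0.6563 -0.0622  0.0745] 0.0028
edge yaw -0.2265776278084643 [-0.0919 -0.0567]
edge yaw -0.17156733070923894 [-0.0938  0.0616]
edge yaw -0.2130888338904198 [-0.092  -0.0505]
edge yaw -0.1755008277051234 [-0.0928 -0.0023]
target [ 0.54653668 -0.00779494] tool shift [-9.86661069e-07  1.30265493e-02 -8.38937997e-04]
```

```bash
python3 -m inch '[[0.55,0.01,0.013,0,0.012],[0.55,0.03,0,0,0],[0.55,0.035,0,0,0],[0.55,0.03,0,0,0],[0.55,0.025,0,0,0],[0.55,0.01,0,0,0],[0.55,0,0,0,0],[0.55,0,0,0,0]]'; python3 -c "
from h import *
s=shot('wrist','w2')[2];print(s['eef_pos'])
shot('scene','s2')
a=cv2.imread('pics/w2.png');b=cv2.imread('pics/s2.png')[210:370,140:300]
b=cv2.resize(b,(240,240));c=np.zeros((420,800,3),np.uint8);c[:,:560]=a;c[:240,560:]=b;cv2.imwrite('pics/c2.png',c)"
```

```text
clock: 3.98
eef_pos: [0.5479, -0.008, 0.0917]
tcp_rot: [2.876, 1.571, 2.683]
wrist_force: [0.5, -0.2, -0.1]
grip_width: 0.0471
[ 0.54788651 -0.00797685  0.09169317]
```

View pics/c2.png

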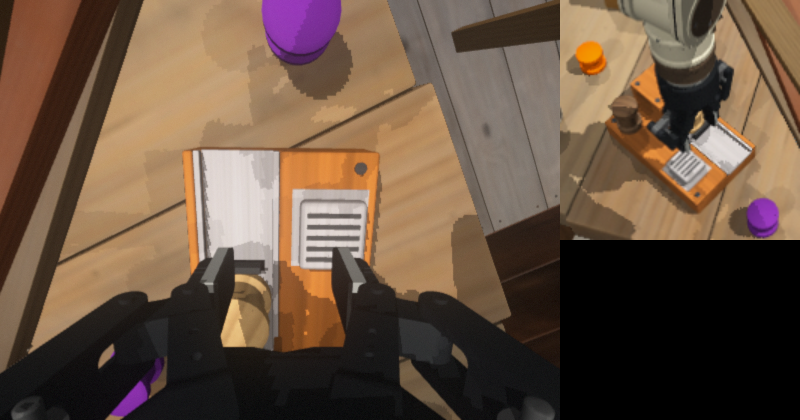

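Run:
```python
from fit import *
a=np.load('pics/w2.npz');C=cam('wrist',a['p'],a['o']);M=R.from_euler('xyz',a['o']).as_matrix()
f=lambda x:(M.T@(x-a['p'])).round(4)
for n,p in dict(Lt=(225,252),Lt2=(228,262),Lin=(210,270),Rt=(341,252),Rin=(350,265),Rin2=(345,280)).items(): print(n,f(dep(C,p,a['d'])))
k=onz(C,(333,234),.054);print('key',k,f(k), f(dep(C,(333,234),a['d'])))
for p in((203,151),(279,152),(203,230),(279,230)): x=onz(C,p,.036);print('rail',f(x),f(dep(C,p,a['d'])))
print('catch',f(onz(C,(249,265),.04)))
```

```text
Lt [-0.0119 -0.0261 -0.0103]
Lt2 [-0.0167 -0.0241 -0.0076]
Lin [-0.0306 -0.0286 -0.0106]
Rt [-0.0138  0.0253 -0.0111]
Rin [-0.0252  0.027  -0.0102]
Rin2 [-0.0347  0.0232 -0.0084]
key [0.55251987 0.02184472 0.054     ] [ 0.0377  0.0302 -0.0012] [ 0.0381  0.0302 -0.001 ]
rail [ 0.0557 -0.0497 -0.0493] [ 0.0606 -0.051  -0.0489]
rail [ 0.0557 -0.0026 -0.0487] [ 0.0605 -0.0026 -0.0483]
rail [ 0.0557 -0.0532  0.0024] [ 0.0559 -0.0532  0.0024]
rail [ 0.0557 -0.0027  0.0024] [ 0.0558 -0.0027  0.0024]
catch [ 0.0517 -0.0229  0.0257]
```

```bash
python3 -m inch '[[0.55,0.02,0,0,0],[0.55,0.015,0,0,0],[0.55,0.006,0,0,0],[0.55,0,0,0,0],[0.55,0,0,0,0]]'; python3 -m inch '[[0.55,0.003,0,0,0],[0.55,0,0,0,0],[0.55,0,0,0,0]]'; python3 -m inch '[[0.55,0.003,0,0,0],[0.55,0,0,0,0],[0.55,0,0,0,0]]'
```

```text
clock: 4.5
eef_pos: [0.5483, -0.008, 0.0516]
tcp_rot: [0.202, 1.569, 0.01]
wrist_force: [-1.1, -0.1, 1.2]
grip_width: 0.0469
clock: 4.75
eef_pos: [0.5488, -0.008, 0.0484]
tcp_rot: [0.19, 1.568, -0.002]
wrist_force: [0.7, -0.4, 2.0]
grip_width: 0.0469
clock: 5.0
eef_pos: [0.5482, -0.008, 0.0446]
tcp_rot: [0.315, 1.57, 0.123]
wrist_force: [2.1, 0.6, 2.9]
grip_width: 0.0469
```

```bash
python3 -m inch '[[0.55,0.003,0,0,0],[0.55,0,0,0,0],[0.55,0,0,0,0],[0.55,0,0,0,0]]'; python3 -m inch '[[0.55,0.003,0,0,0],[0.55,0,0,0,0],[0.55,0,0,0,0],[0.55,0,0,0,0]]';  python3 -m inch '[[0.55,0.002,0,0,0],[0.55,0,0,0,0],[0.55,0,0,0,0],[0.55,0,0,0,0]]'; python3 -c "
from h import *
s=shot('wrist','w3')[2];print(s['eef_pos'])
shot('scene','s3')
a=cv2.imread('pics/w3.png');b=cv2.imread('pics/s3.png')[210:370,140:300]
b=cv2.resize(b,(240,240));c=np.zeros((420,800,3),np.uint8);c[:,:560]=a;c[:240,560:]=b;cv2.imwrite('pics/c3.png',c)"
```

```text
clock: 5.33
eef_pos: [0.5478, -0.0079, 0.0414]
tcp_rot: [0.529, 1.57, 0.337]
wrist_force: [1.5, -0.1, 3.3]
grip_width: 0.047
clock: 5.67
eef_pos: [0.548, -0.0079, 0.0394]
tcp_rot: [0.451, 1.57, 0.26]
wrist_force: [-1.3, 0.9, 10.4]
grip_width: 0.0472
clock: 6.0
eef_pos: [0.5481, -0.0078, 0.0392]
tcp_rot: [0.464, 1.568, 0.272]
wrist_force: [-5.2, 0.3, 20.5]
grip_width: 0.0472
[ 0.54805578 -0.00784459  0.03920535]
```

View pics/c3.png

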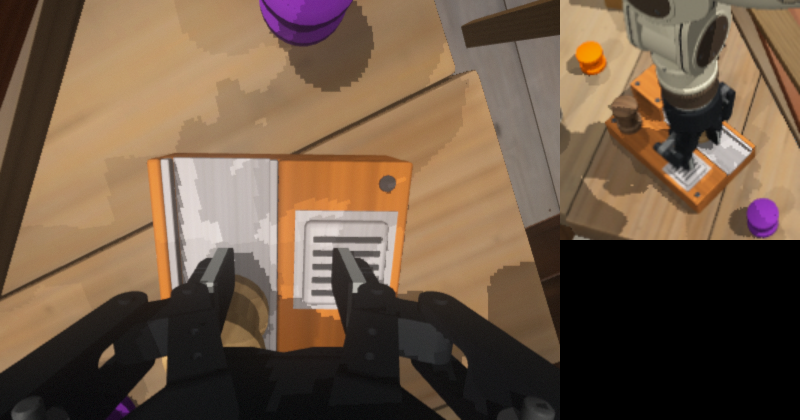

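```bash
python3 - <<'E'
from fit import *
for f in('w2','w3'):
    a=np.load(f'pics/{f}.npz');C=cam('wrist',a['p'],a['o']);th=-.195
    Q=np.array([[np.cos(th),-np.sin(th)],[np.sin(th),np.cos(th)]]);t=np.array([.5905,-.0185])
    pts=[]
    for v in range(255,350,2):
        for u in range(222,276,2):
            x=dep(C,(u,v),a['d']);q=np.r_[Q.T@(x[:2]-t),x[2]]
            if q[1]>-.05 and q[1]<-.003 and .064<q[2]<.075: pts.append(q)
    p=np.array(pts);print(f,len(p),p.min(0).round(4),p.max(0).round(4),p.mean(0).round(4))
    h=cv2.convexHull((p[:,:2]*1e4).astype(np.float32))[:,0]/1e4
    print('front-right rim pts',h[(h[:,1]>-.02)].round(4).tolist())
s=r.observe();print(s['wrist_force'],s['moment'],s['clock'])
E
python3 -m inch '[[0.55,0,0,0,0],[0.55,0,0,0,0],[0.55,0,0,0,0],[0.55,0,0,0,0]]'
```

```text
w2 501 [-0.0106 -0.035   0.0642] [ 0.0236 -0.007   0.0727] [ 0.006  -0.0206  0.0703]
front-right rim pts [[0.023600000888109207, -0.01209999993443489], [0.023499999195337296, -0.010900000110268593], [0.02239999920129776, -0.009700000286102295], [0.019300000742077827, -0.00839999970048666], [0.014800000004470348, -0.0071000000461936], [0.011500000022351742, -0.007000000216066837], [0.009499999694526196, -0.0071000000461936], [0.006500000134110451, -0.0071000000461936], [0.0031999999191612005, -0.008200000040233135], [0.0007999999797903001, -0.009399999864399433], [-0.00139999995008111, -0.010700000450015068], [-0.004600000102072954, -0.013000000268220901], [-0.006099999882280827, -0.014100000262260437], [-0.008799999952316284, -0.019099999219179153]]
w3 336 [-0.0544 -0.023   0.064 ] [-0.0175 -0.0069  0.0745] [-0.0298 -0.017   0.0695]
front-right rim pts [[-0.017500000074505806, -0.006899999920278788], [-0.017899999395012856, -0.006899999920278788], [-0.018300000578165054, -0.007000000216066837], [-0.02280000038444996, -0.00860000029206276]]
[-5.95962729 -0.90160789 20.22450518] [0.46031139 0.97376064 0.06323619] 6.1
clock: 6.43
eef_pos: [0.5481, -0.0079, 0.0392]
tcp_rot: [0.442, 1.568, 0.25]
wrist_force: [-5.7, -0.5, 21.1]
grip_width: 0.0471
```

```bash
python3 -c "
from h import *
print(r.sign_off());print(r.observe()['wrist_force'])"
```

```text
the job is handed in; nothing more can be done
None
the job is handed in; nothing more can be done
```

The spool is out and trapped: one finger holds the thumb key down on its stop and the other stands in the runway stopping the spool. I handed the job in at about 6.4 s on the robot's clock; the sign-off gives no verdict.

**What the last checks showed:**
- **Key:** pressing 2 mm further moved the tip only about 0.2 mm. The upward force was a steady 20–21 N, so the key is on its stop.
- **Spool:** in the wrist image its top stayed about 70 mm high, so it is upright on the runway floor. Its side rim puts it on the centre line, at about y = −28 mm.
- **Pop-out:** the centre has moved from about x = +10 mm to roughly x = −12 mm, about 22 mm out of its seat. The back of the spool was hidden behind the gripper, so the −12 mm relies partly on where the finger stands.
- **Trap:** there was a steady push of about 6 N towards the robot. That fits the spool pressing on the finger, but it also includes sideways load from the key, so I have no separate reading of the finger's contact with the spool.

**Disagreement:** heights worked out from the overhead camera together with the scene or wrist camera were up to 23 mm too low for the key and 15 mm for the spool. The wrist camera's depth readings matched the given heights to about 2 mm, so I used those for the final approach.

I did not measure the other things on the bench again. The arm passed above them, and I saw no sign of contact.

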